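# Clamp a sample jar with the inner knob of a coaxial drive

## Robot

A 6-joint arm with a two-finger parallel gripper is mounted at the origin on a cart in front of the work surface, level with it; the furniture and walls round the work are solid. World frame = base frame: x ahead of the robot, y to its left, z up, the work surface at z = 0. Lengths are in mm, angles in rad, forces in N, time in s.
With the tool pointing down it reaches from about 275 to 750 mm from the base axis. Payload 10.2 kg.
Tool frame: the origin (TCP) lies on the centre line of the jaws, within the pads' length; the fingertips stand 17 mm ahead of it and the grasp point (between the pads) lies 2 mm behind it; z points along the fingers, y is the line along which they close (so a half turn about z gives the same grasp; the last joint's range is limited). The gripper opens to 85 mm and grips with 20 to 120 N. Pads are 22 mm wide; open, the fingers measure 114 mm over their backs; the gripper's body (76 mm by 85 mm) begins 54 mm behind the grasp point. The pads swing forward as they close: fully open they stand 13 mm farther back than shut.
Start: joints at [-1.488, 0.313, 1.498, -0, 1.331, -0.223], TCP at [158.042, -500.654, 248.294] pointing down, gripper open.
Joint ranges: [-2.94, 2.94], [-0.97, 2.17], [0.19, 2.56], [-1.23, 4.37], [0.02, 3.11], [-2.88, 2.88]. Speed limits (rad/s): [2.39, 2.39, 3.01, 3.14, 3.14, 3.14].

## Interface

Orientations are given as a unit quaternion [w, x, y, z].
In Python, from rig import ctrl gives the robot as it stands. The module is installed in compiled form; this text tells all that it offers.
- The arm moves only by the shell command python3 -m jog 'ROWS' [FORCE]. ROWS is JSON, a list of rows, each an object with "delta_pos": the shift along the world's x, y, z in mm, a list of three; "angular": the turn, a rotation vector about the world's x, y, z in rad, a list of three; "fingers": the opening, from 0 (shut) to 1 (fully open). In form: [{"delta_pos": [tx, ty, tz], "angular": [rx, ry, rz], "fingers": fingers}, ...]. A call has 1 to 10 rows; each row is the pose to reach, as a shift and turn from the pose commanded when the call began; what a row does not reach only later rows make up. A row lasts 1/8 s, in which the tool goes at most 62.5 mm and 10.7 degrees, less where a joint would pass 70% of its speed; a pose out of reach is approached as far as the arm can. A call with a gripper value outside its range is refused whole. The fingers move at their own pace and stop on an object; FORCE is the grip in N (left out, the last holds). Time passes only in rows, so rows that repeat a pose let the fingers close. It gives the time, the measured TCP pose, the force, the opening and the grip force at its end, in the units of the state.
- ctrl.sense(): the state, without advancing time (a new reading comes with each control period).
- ctrl.capture(name): name is "scene" or "side" or "wrist"; returns a dict with "pixels" (480x640x3 uint8, blue, green, red), "fx", "fy", "cx", "cy" (pixels), "R" (3x3) and "t" (3): a world point X has camera coordinates R X + t. Camera axes: x right, y down, z forward; pixel columns grow to the right and rows downward; lengths in mm; the calibration is good to about 2 mm. A picture is of the moment at which its call begins. There is no depth.
- ctrl.finish_job(): hands the job in; it is judged then, once.
The state is a dict: "time_s": time; "joints": joint angles; "dq": joint speeds; "tau": joint torques, N m; "eef_pos": TCP position; "ee_rot": TCP orientation; "force": force on the tool from outside, world axes, zero at the start; "wrist_torque": the same for the moment, N m; "grip_width": opening from 0.0 (shut) to 1.0 (fully open); "grip_force": force on a finger pad.
Only numpy, scipy, OpenCV 4.12 (cv2) and the standard library are available. Lean on these libraries where they do the work, as an engineer would, in place of code of your own. Each camera call takes 0.05 s, during which the arm holds its last target. There are 200 camera calls.

## Task

Stand the smaller screw-top jar upright on the bed of the clamping stage, between its jaws, and let go. Then turn only the small inner knob clockwise until the rubber pad holds the jar against the back jaw with about 10 newtons (snug; never more than 25), and let go of the knob. The big outer ring under the knob has been set by a colleague and must stay as it is; leave the other things on the bench alone.

Things in the scene. Friction and masses are not known exactly. Their poses are not given: they have to be found in the camera images.
- stage: grey clamping stage, fixed; base plate 84 x 190 x 8 mm (x, y, z), origin at the centre of its underside. At its -y end a white drive housing 76 x 69 mm, top at z 71, inner face at y -26, carries the concentric knobs (vertical axis at x 0, y -60.5). The rest is the bed, top at z 8, with low rails along its sides (inner faces at x +-26.5, top z 17) and two upright jaws across it
- seat (a point): point on the top of the bed (z 8 mm of the stage), midway between the rails, where the jar's centre is put down; axes as the stage's. At the start the opening from pad to back jaw is 55 to 67 mm in y, at least 27 mm to either side of this point. Jaw tops are 38 mm above the bed, below the jar's lid
- front_jaw_face (a point): middle of the steel front jaw's face (44 mm wide), 20 mm above the bed. This jaw moves along the stage's +y, 12 mm per radian of the inner knob. A sprung rubber pad (26 mm wide, 24 high) on a set screw stands out 13 to 23 mm before this face; how far differs each time and is not measured: contact must be felt
- back_jaw: steel back jaw, 44 mm wide, 46 mm high, against which the jar is pressed; origin on the plane of its face (near y +64 mm of the stage), middle line, height of the stage's underside. The outer ring drives it, 1 mm/rad. The clamping force is the force between it and the jar
- knob_top (a point): centre of the top of the inner knob, on its vertical axis: aluminium, grips as a 26 mm cylinder, 22 mm high above the outer ring. Clockwise from above closes; starts fully back, range 3.3 rad, stays where left. Friction up to 0.26 N m in motion, less read at rest. Once the jar is held on both sides each radian adds 48 N of clamping; each 10 N adds 0.12 N m to the free-turning level
- ring_mark (a point): white mark on the flat top of the outer ring, 29 mm from the axis. The ring is a black disc 62 mm in diameter, 12 mm high, right under the inner knob; its top is 22 mm below the knob's top, 84 mm above the worktop. It turns at a touch (0.04 N m), so fingers must stay above it
- sample_jar: the smaller screw-top jar, 64 mm high, lid 45 mm in diameter (the top 16 mm), body 42 mm, 0.05 to 0.085 kg, upright on the worktop; origin at the centre of its underside, z up
- big_jar: bystander: the larger screw-top jar, 55 mm in diameter, 80 mm high; origin at the centre of its underside
- dish: bystander: clear petri dish, 58 mm in diameter, 13 mm high; origin at the centre of its underside
- tally_counter: bystander: hand tally counter, 51 x 53 x 22 mm; origin at the centre of its underside

How it is judged:
By the outcome, as a careful person would: the job done as asked, in the order asked, and still so for the second after the job is handed in, with the robot touching nothing.
It also fails if it takes over 67 s, if anything falls off the work surface, if the arm or the gripper's body presses on something with over 40 N, if the wrist force passes 120 N, or if a joint passes its speed limit or range.

## Working session

There is one attempt and no reset: what is moved stays moved. The work goes in short steps, Python scripts to look and compute and a shell command to move; the robot and the scene stay as the last step left them, time stands still between calls to the robot, and variables do not carry over. Pictures are saved under pics/ and viewed, at most 12 in all, crops included, and the job is handed in when it is done.

```bash
mkdir -p pics; cat > h.py <<'E'
from rig import ctrl
import numpy as np, cv2
def cap(n,f=None):
    c=ctrl.capture(n)
    c={k:(np.array(v) if k in('pixels','R','t') else v) for k,v in c.items()}
    if f: cv2.imwrite('pics/'+f,c['pixels'])
    return c
def ray(c,u,v):
    R,t=c['R'],c['t']
    return -R.T@t, R.T@np.array([(u-c['cx'])/c['fx'],(v-c['cy'])/c['fy'],1.])
def plane(c,u,v,z):
    o,d=ray(c,u,v); return o+d*(z-o[2])/d[2]
def proj(c,X):
    p=c['R']@np.array(X,float)+c['t']; return np.array([c['fx']*p[0]/p[2]+c['cx'],c['fy']*p[1]/p[2]+c['cy']])
E
python3 - <<'E'
from h import *
s=ctrl.sense(); print({k:np.round(v,3) for k,v in s.items()})
for n in('scene','side'):
    c=cap(n,n+'0.png'); print(n,np.round(-c['R'].T@c['t']),np.round(c['R'][2],2))
E
```

```text
{'time_s': np.float64(0.0), 'joints': array([-1.488,  0.313,  1.498,  0.   ,  1.331, -0.223]), 'dq': array([ 0.   , -0.001, -0.001,  0.003, -0.   , -0.001]), 'tau': array([-1.0000e-03, -4.1227e+01, -2.5974e+01, -0.0000e+00,  4.0000e-03,
       -0.0000e+00]), 'eef_pos': array([ 158.021, -500.412,  247.721]), 'ee_rot': array([-0.001,  0.988,  0.152,  0.   ]), 'force': array([-0.264, -0.167, -0.017]), 'wrist_torque': array([-0.002, -0.   ,  0.066]), 'grip_force': np.float64(0.0), 'grip_width': np.float64(1.002)}
scene [-263.  467.  576.] [ 0.75 -0.42 -0.5 ]
side [  182. -1059.  1043.] [ 0.2   0.75 -0.63]
```

View pics/scene0.png

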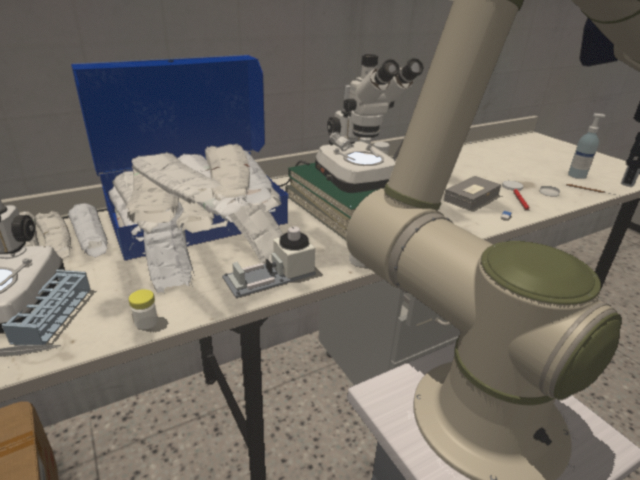

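View pics/side0.png

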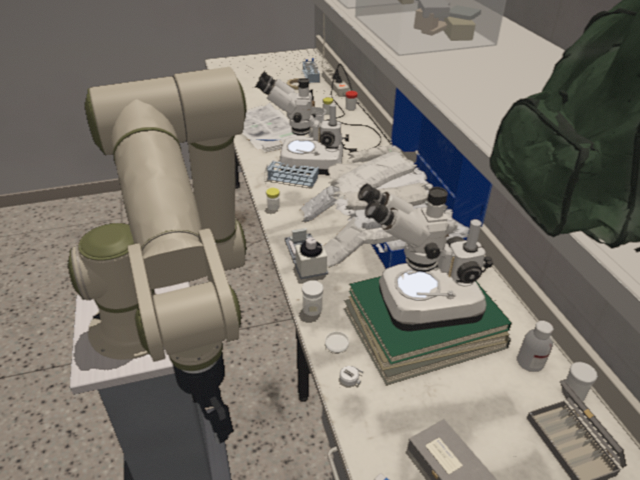

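The scene view shows the yellow-lid jar at about (143,308) and the stage at about (272,265), with its black ring near (295,241). In the side view the jar is at (272,198), the stage at (310,255), the big jar at (313,298), the dish at (336,342) and the counter at (350,376).

```bash
python3 - <<'E'
from h import *
S=cap('scene');D=cap('side')
for n,c,(x0,x1,y0,y1) in(('scene',S,(110,180,270,340)),('side',D,(255,290,175,220))):
    h=cv2.cvtColor(c['pixels'],cv2.COLOR_BGR2HSV)
    m=cv2.inRange(h,(20,120,80),(35,255,255)); mm=np.zeros_like(m); mm[y0:y1,x0:x1]=m[y0:y1,x0:x1]
    k=cv2.moments(mm,True); u,v=k['m10']/k['m00'],k['m01']/k['m00']
    print(n,'lid',u,v,cv2.boundingRect(mm),plane(c,u,v,58).round(1))
# rough stage
print('ring',plane(S,295,241,84).round(),plane(D,312,245,84).round())
print('big',plane(D,313,288,80).round(),'dish',plane(D,336,342,7).round(),'tally',plane(D,350,376,15).round())
a=cv2.resize(S['pixels'][215:305,210:330],None,fx=5,fy=5,interpolation=2)
b=cv2.resize(D['pixels'][222:282,280:335],None,fx=6,fy=6,interpolation=2)
cv2.imwrite('pics/z1.png',a[:450,:600])
cv2.imwrite('pics/z2.png',b)
E
```

```text
scene lid 140.78612716763007 298.3121387283237 (129, 290, 24, 18) [457.6 416.4  58. ]
side lid 272.4831460674157 192.5505617977528 (267, 188, 12, 10) [456.2 413.   58. ]
ring [478.  89.  84.] [498.  88.  84.]
big [455. -75.  80.] dish [ 479. -202.    7.] tally [ 477. -314.   15.]
```

View pics/z1.png

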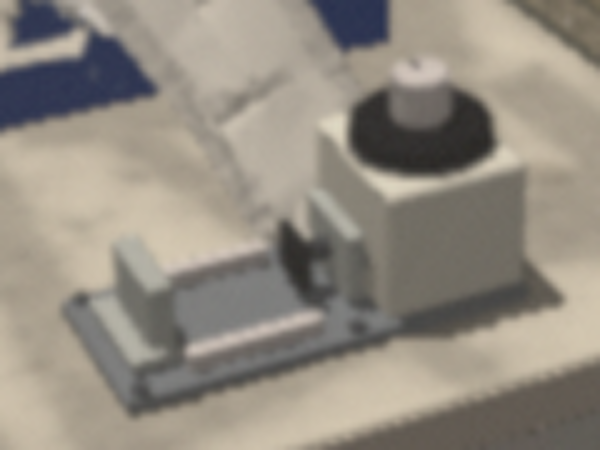

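The crop shows the ring at crop (422,126), the knob top at (418,72) and the jaws open, with the stage's +y pointing left, roughly world +y. Next I move above the stage for a close wrist look.

```bash
python3 -m jog '[{"delta_pos":[30,60,20],"angular":[0,0,0.15],"fingers":1},{"delta_pos":[60,120,40],"angular":[0,0,0.32],"fingers":1},{"delta_pos":[90,170,60],"angular":[0,0,0.5],"fingers":1},{"delta_pos":[120,230,80],"angular":[0,0,0.65],"fingers":1},{"delta_pos":[150,290,90],"angular":[0,0,0.8],"fingers":1},{"delta_pos":[180,350,90],"angular":[0,0,1.0],"fingers":1},{"delta_pos":[210,410,90],"angular":[0,0,1.15],"fingers":1},{"delta_pos":[240,470,90],"angular":[0,0,1.3],"fingers":1},{"delta_pos":[260,530,90],"angular":[0,0,1.45],"fingers":1},{"delta_pos":[270,590,90],"angular":[0,0,1.57],"fingers":1}]'
python3 -m jog '[{"delta_pos":[0,30,0],"angular":[0,0,0],"fingers":1},{"delta_pos":[0,30,0],"angular":[0,0,0],"fingers":1},{"delta_pos":[0,30,0],"angular":[0,0,0],"fingers":1}]'
python3 - <<'E'
from h import *
s=ctrl.sense(); print({k:np.round(v,3) for k,v in s.items()})
c=cap('wrist','w1.png'); print(np.round(-c['R'].T@c['t']),np.round(c['R'],2))
E
```

```text
time_s: 1.45
eef_pos: [418.9, 54.3, 338.2]
ee_rot: [0.0, 0.59, 0.808, 0.0]
force: [0.8, -0.7, -0.3]
grip_width: 1.002
grip_force: 0.0
time_s: 1.82
eef_pos: [418.5, 81.7, 338.2]
ee_rot: [-0.0, 0.592, 0.806, -0.0]
force: [0.1, -0.4, 0.7]
grip_width: 0.998
grip_force: 0.0
{'time_s': np.float64(1.825), 'joints': array([-0.083,  0.036,  1.596, -0.   ,  1.509, -0.388]), 'dq': array([-0.02 , -0.004,  0.   , -0.   ,  0.   ,  0.001]), 'tau': array([ 1.0180e+00, -2.8977e+01, -2.7213e+01,  3.3000e-02,  7.0000e-03,
        1.5000e-02]), 'eef_pos': array([418.527,  81.653, 338.174]), 'ee_rot': array([-0.   ,  0.592,  0.806, -0.   ]), 'force': array([ 0.095, -0.361,  0.659]), 'wrist_torque': array([0.001, 0.044, 0.024]), 'grip_force': np.float64(0.0), 'grip_width': np.float64(0.998)}
[397. 153. 463.] [[ 0.95  0.3  -0.  ]
 [ 0.29 -0.91  0.29]
 [ 0.09 -0.28 -0.96]]
```

View pics/w1.png

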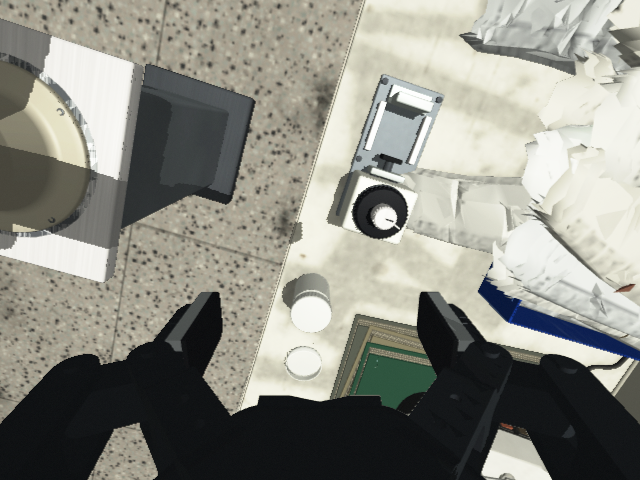

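The wrist view shows the stage with its far base corners at about (385,74) and (442,95). The ring is at (381,212), the knob top at (384,217), the big jar at (311,312) and the dish at (303,362).

```bash
python3 - <<'E'
from h import *
c=cap('wrist')
im=c['pixels']; g=cv2.cvtColor(im,cv2.COLOR_BGR2GRAY)
m=np.zeros_like(g); m[175:245,340:420]=(g[175:245,340:420]<60)*255
cn=max(cv2.findContours(m,0,2)[0],key=cv2.contourArea)
e=cv2.fitEllipse(cv2.convexHull(cn)); print('ring ell',e)
ring=plane(c,*e[0],84); print('ring',ring.round(1))
A=plane(c,385,74,8);B=plane(c,442,95,8);print('corners',A.round(1),B.round(1),np.linalg.norm(A-B))
mid=(A+B)/2; d=(mid-ring)[:2]; yaw=np.arctan2(-d[0],d[1]); print('yaw by axis',yaw,'by edge',np.arctan2((B-A)[1],(B-A)[0]),np.linalg.norm(d),'exp 155.5')
print('knob',plane(c,384,217,106).round(1))
print('paper strip',plane(c,430,205,0).round(),'paper2',plane(c,525,205,0).round(),'flap',plane(c,465,40,30).round())
print('big',plane(c,311,312,80).round())
b=cv2.resize(im[65:245,330:450],None,fx=3.3,fy=3.3,interpolation=2); cv2.imwrite('pics/w1z.png',b)
E
```

```text
ring ell ((379.7818603515625, 211.160888671875), (52.3089485168457, 54.58715057373047), 71.99195861816406)
ring [490.6  87.4  84. ]
corners [454.6 239.9   8. ] [531.7 238.8   8. ] 77.14772083023155
yaw by axis -0.016403455956617304 by edge -0.014950681428224071 151.9509966902587 exp 155.5
knob [491.9  86.5 106. ]
paper strip [576. 102.   0.] paper2 [704. 143.   0.] flap [527. 297.  30.]
big [454. -65.  80.]
```

View pics/w1z.png

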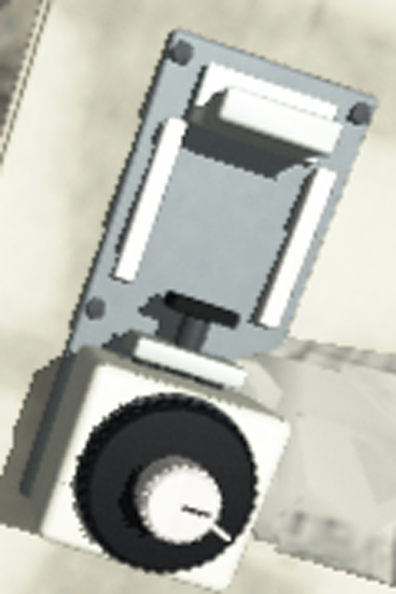

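The crop shows the jaws, rails and pad clearly: pad front-edge middle at crop (202,298), back jaw's top front edge near (275,131).

```bash
python3 - <<'E'
from h import *
c=cap('wrist')
f=lambda x,y,z: plane(c,330+x/3.3,65+y/3.3,z).round(1)
print('pad',f(202,298,40),'back',f(275,131,46),'face bottom',f(262,150,17))
print('rails in L',f(183,122,17),f(132,278,17),'R',f(310,172,17),f(258,318,17))
print('slot/mark',f(230,540,84),f(182,508,106),f(210,516,106))
S=cap('scene')
print('rack R',plane(S,90,285,30).round(),plane(S,60,330,30).round(),'paper',plane(S,185,283,10).round(),plane(S,150,285,10).round(),plane(S,85,250,20).round())
E
python3 -m jog '[{"delta_pos":[5,40,-10],"angular":[0,0,-0.1],"fingers":1},{"delta_pos":[10,90,-20],"angular":[0,0,-0.2],"fingers":1},{"delta_pos":[15,150,-30],"angular":[0,0,-0.32],"fingers":1},{"delta_pos":[20,210,-50],"angular":[0,0,-0.32],"fingers":1},{"delta_pos":[30,260,-80],"angular":[0,0,-0.32],"fingers":1},{"delta_pos":[38,300,-110],"angular":[0,0,-0.32],"fingers":1},{"delta_pos":[38,332,-138],"angular":[0,0,-0.32],"fingers":1},{"delta_pos":[38,332,-138],"angular":[0,0,-0.32],"fingers":1},{"delta_pos":[38,332,-138],"angular":[0,0,-0.32],"fingers":1}]'
python3 - <<'E'
from h import *
c=cap('wrist','w2.png'); s=ctrl.sense(); print(s['eef_pos'],s['ee_rot'],s['joints'])
h=cv2.cvtColor(c['pixels'],cv2.COLOR_BGR2HSV)
m=cv2.inRange(h,(20,120,80),(35,255,255))
k=max(cv2.findContours(m,0,2)[0],key=cv2.contourArea); (u,v),r=cv2.minEnclosingCircle(k)
print(u,v,r,cv2.contourArea(k),plane(c,u,v,64).round(1))
E
```

```text
pad [490.3 150.2  40. ] back [492.9 211.9  46. ] face bottom [497.4 208.2  17. ]
rails in L [465.3 208.5  17. ] [466.5 149.   17. ] R [517.9 206.3  17. ] [519.4 149.5  17. ]
slot/mark [520.5  74.5  84. ] [493.9  84.6 106. ] [503.9  84.9 106. ]
rack R [586. 495.  30.] [468. 555.  30.] paper [536. 320.  10.] [562. 386.  10.] [751. 492.  20.]
time_s: 3.15
eef_pos: [457.2, 413.4, 201.1]
ee_rot: [0.0, 0.713, 0.701, 0.0]
force: [-1.2, -0.4, 0.8]
grip_width: 1.005
grip_force: 0.0
[457.31765398 413.3269011  201.49908207] [2.99726894e-04 7.12816698e-01 7.01349814e-01 8.38482409e-04] [ 5.45185784e-01  5.49724995e-01  1.27002418e+00 -2.04013090e-04
  1.32007360e+00  5.61453032e-01]
318.37457275390625 219.69110107421875 26.903697967529297 1067.5 [457.1 418.8  64. ]
```

View pics/w2.png

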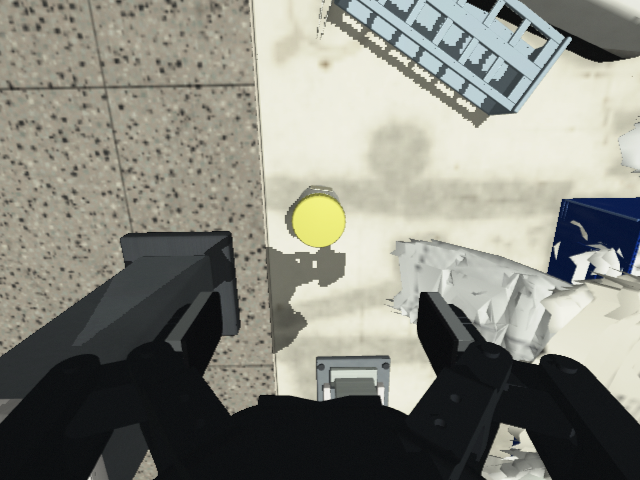

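The wrist view shows the lid at (318,221) with radius of about 26 px. It's clear of the paper, which starts at column 390 and below row 240. I'll descend and grip the lid.

```bash
python3 -m jog '[{"delta_pos":[0,3.5,-50],"angular":[0,0,0],"fingers":0.85},{"delta_pos":[0,3.5,-95],"angular":[0,0,0],"fingers":0.85},{"delta_pos":[0,3.5,-125],"angular":[0,0,0],"fingers":0.85},{"delta_pos":[0,3.5,-140],"angular":[0,0,0],"fingers":0.85},{"delta_pos":[0,3.5,-149],"angular":[0,0,0],"fingers":0.85},{"delta_pos":[0,3.5,-149],"angular":[0,0,0],"fingers":0.85}]'
python3 -m jog '[{"delta_pos":[0,0,0],"angular":[0,0,0],"fingers":0.3},{"delta_pos":[0,0,0],"angular":[0,0,0],"fingers":0.3},{"delta_pos":[0,0,0],"angular":[0,0,0],"fingers":0.3},{"delta_pos":[0,0,0],"angular":[0,0,0],"fingers":0.3},{"delta_pos":[0,0,0],"angular":[0,0,0],"fingers":0.3},{"delta_pos":[0,0,0],"angular":[0,0,0],"fingers":0.3}]' 30
```

```text
time_s: 3.95
eef_pos: [457.0, 417.6, 51.9]
ee_rot: [0.0, 0.712, 0.702, 0.0]
force: [0.5, 0.2, -0.4]
grip_width: 0.852
grip_force: 0.0
time_s: 4.7
eef_pos: [457.0, 418.0, 52.3]
ee_rot: [0.0, 0.712, 0.702, 0.001]
force: [-1.4, 0.0, 6.6]
grip_width: 0.513
grip_force: 30.4
```

```bash
python3 -m jog '[{"delta_pos":[0,0,40],"angular":[0,0,0],"fingers":0.3},{"delta_pos":[0,0,90],"angular":[0,0,0],"fingers":0.3},{"delta_pos":[0,-40,120],"angular":[0,0,0],"fingers":0.3},{"delta_pos":[7,-90,120],"angular":[0,0,0],"fingers":0.3},{"delta_pos":[15,-140,120],"angular":[0,0,0],"fingers":0.3},{"delta_pos":[25,-190,120],"angular":[0,0,0],"fingers":0.3},{"delta_pos":[35,-225,120],"angular":[0,0,0],"fingers":0.3},{"delta_pos":[35,-236,110],"angular":[0,0,0],"fingers":0.3},{"delta_pos":[35,-236,90],"angular":[0,0,0],"fingers":0.3},{"delta_pos":[35,-236,90],"angular":[0,0,0],"fingers":0.3}]'
python3 - <<'E'
from h import *
s=ctrl.sense(); print(s['eef_pos'],s['joints'],s['grip_force'],s['grip_width'])
w=cap('wrist');S=cap('scene')
P=s['eef_pos']
for n,c in(('wrist',w),('scene',S)):
    h=cv2.cvtColor(c['pixels'],cv2.COLOR_BGR2HSV)
    m=cv2.inRange(h,(20,120,80),(35,255,255))
    k=max(cv2.findContours(m,0,2)[0],key=cv2.contourArea); print(n,cv2.boundingRect(k),'TCP px',proj(c,P))
u,v=proj(S,P).astype(int)
a=cv2.resize(S['pixels'][v-60:v+60,u-80:u+60],None,fx=4,fy=4,interpolation=2)
b=cv2.resize(w['pixels'][140:480,160:480],(452,480))
cv2.imwrite('pics/p3.png',np.hstack([a[:480,:340],b])[:, :800])
E
```

```text
time_s: 5.95
eef_pos: [490.4, 182.1, 139.8]
ee_rot: [-0.001, 0.712, 0.702, -0.001]
force: [0.5, -1.8, -1.3]
grip_width: 0.514
grip_force: 31.0
[490.41411965 182.08523304 139.80833756] [1.31218547e-01 4.22250511e-01 1.64475451e+00 2.52265823e-04
 1.07809713e+00 1.45619897e-01] 31.00029230117798 0.513696517545847
wrist (265, 269, 110, 109) TCP px [318.07366064 315.48596219]
scene (242, 216, 8, 13) TCP px [251.4004548  224.75904852]
```

View pics/p3.png

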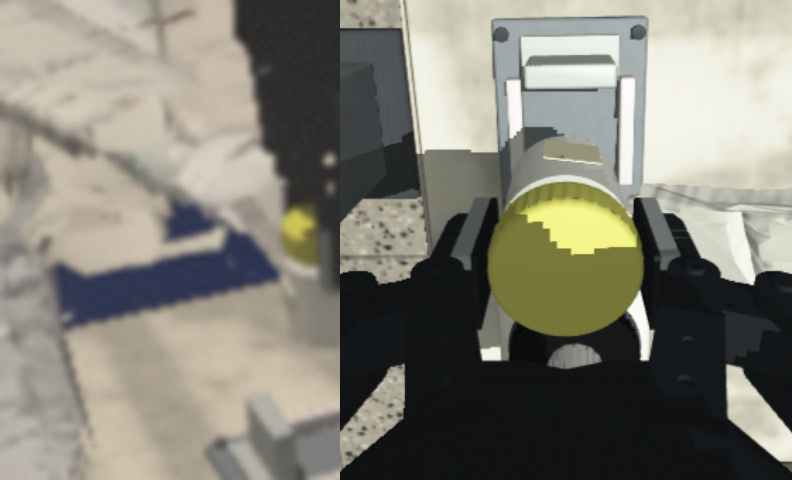

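The jar hangs upright. The lid is centred near wrist pixel (319,323). In the right crop the back jaw's top is at rows 55–88 and the rails' inner edges are at columns 522 and 621.

```bash
python3 - <<'E'
from h import *
c=cap('wrist')
f=lambda x,y,z: plane(c,160+(x-340)/1.4125,140+y/1.4125,z).round(1)
print('lid',plane(c,319.3,323,152).round(1),'tcp',ctrl.sense()['eef_pos'].round(1))
print('back',f(570,68,46),f(570,88,46),'bottom',f(570,88,17))
print('rails',f(522,82,17),f(523,110,17),f(620,77,17),f(619,183,17))
print('base corners',f(494,20,8),f(648,17,8))
E
```

```text
lid [492.  185.3 152. ] tcp [491.6 182.3 141.8]
back [494.7 220.2  46. ] [494.6 210.7  46. ] bottom [494.8 204.5  17. ]
rails [469.2 208.1  17. ] [469.1 192.7  17. ] [521.5 210.1  17. ] [522.2 149.   17. ]
base corners [454.8 240.1   8. ] [536.8 240.5   8. ]
```

```bash
python3 -m jog '[{"delta_pos":[2.2,-3,-20],"angular":[0,0,0],"fingers":0.3},{"delta_pos":[2.2,-3,-45],"angular":[0,0,0],"fingers":0.3},{"delta_pos":[2.2,-3,-65],"angular":[0,0,0],"fingers":0.3},{"delta_pos":[2.2,-3,-75],"angular":[0,0,0],"fingers":0.3},{"delta_pos":[2.2,-3,-79],"angular":[0,0,0],"fingers":0.3},{"delta_pos":[2.2,-3,-80],"angular":[0,0,0],"fingers":0.3},{"delta_pos":[2.2,-3,-80],"angular":[0,0,0],"fingers":0.3}]'
python3 -m jog '[{"delta_pos":[0,0,-0.5],"angular":[0,0,0],"fingers":0.3},{"delta_pos":[0,0,-1],"angular":[0,0,0],"fingers":0.3},{"delta_pos":[0,0,-1],"angular":[0,0,0],"fingers":0.3}]'
```

```text
time_s: 6.98
eef_pos: [494.0, 178.7, 61.8]
ee_rot: [0.0, 0.712, 0.702, 0.0]
force: [-0.6, -0.2, -0.8]
grip_width: 0.52
grip_force: 31.0
time_s: 7.35
eef_pos: [493.9, 178.7, 60.4]
ee_rot: [0.0, 0.712, 0.702, 0.0]
force: [-0.6, -0.6, -0.8]
grip_width: 0.516
grip_force: 31.1
```

```bash
python3 -m jog '[{"delta_pos":[0,0,-0.5],"angular":[0,0,0],"fingers":0.3},{"delta_pos":[0,0,-1],"angular":[0,0,0],"fingers":0.3},{"delta_pos":[0,0,-1.3],"angular":[0,0,0],"fingers":0.3},{"delta_pos":[0,0,-1.3],"angular":[0,0,0],"fingers":0.3}]'
```

```text
time_s: 7.85
eef_pos: [494.0, 178.8, 60.3]
ee_rot: [0.0, 0.712, 0.702, 0.0]
force: [-5.1, -0.6, 12.4]
grip_width: 0.518
grip_force: 32.2
```

```bash
python3 -m jog '[{"delta_pos":[0,0,0.6],"angular":[0,0,0],"fingers":0.6},{"delta_pos":[0,0,0.6],"angular":[0,0,0],"fingers":0.75},{"delta_pos":[0,0,0.6],"angular":[0,0,0],"fingers":0.75},{"delta_pos":[0,0,0.6],"angular":[0,0,0],"fingers":0.75},{"delta_pos":[0,0,40],"angular":[0,0,0],"fingers":0.75},{"delta_pos":[0,0,90],"angular":[0,0,0],"fingers":0.75},{"delta_pos":[0,-20,120],"angular":[0,0,0],"fingers":0.75},{"delta_pos":[0,-50,130],"angular":[0,0,0],"fingers":0.75},{"delta_pos":[0,-50,130],"angular":[0,0,0],"fingers":0.75}]'
python3 - <<'E'
from h import *
s=ctrl.sense(); print(s['eef_pos'],s['joints'])
c=cap('wrist'); im=c['pixels']
cv2.imwrite('pics/w4.png',im)
h=cv2.cvtColor(im,cv2.COLOR_BGR2HSV)
m=cv2.inRange(h,(20,120,80),(35,255,255))
k=max(cv2.findContours(m,0,2)[0],key=cv2.contourArea); (u,v),r=cv2.minEnclosingCircle(k)
print(u,v,r,plane(c,u,v,72).round(1))
E
```

```text
time_s: 8.98
eef_pos: [494.1, 127.5, 189.7]
ee_rot: [0.001, 0.713, 0.701, 0.001]
force: [-0.6, 0.3, -0.7]
grip_width: 0.753
grip_force: 0.0
[494.12925555 127.47612372 189.67277084] [ 2.26151462e-02  3.34468515e-01  1.62833974e+00 -1.37793617e-04
  1.17726357e+00  3.98422528e-02]
316.9170837402344 165.2110595703125 30.84866714477539 [493.9 178.2  72. ]
```

View pics/w4.png

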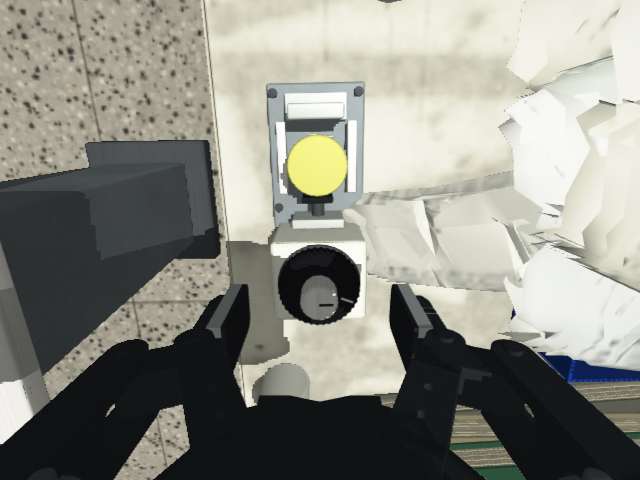

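The jar stands upright between the rails, lid at (317,165), with the jaws clear on both sides. The ring is at about (319,285) and the knob top near (320,298). Next I measure the knob axis.

```bash
python3 - <<'E'
from h import *
c=cap('wrist'); g=cv2.cvtColor(c['pixels'],cv2.COLOR_BGR2GRAY)
m=np.zeros_like(g); m[240:330,272:368]=(g[240:330,272:368]<55)*255
cn=max(cv2.findContours(m,0,2)[0],key=cv2.contourArea)
e=cv2.fitEllipse(cv2.convexHull(cn)); print(e, plane(c,*e[0],80).round(1),plane(c,*e[0],84).round(1))
sub=g[270:325,295:345]; k=np.zeros_like(g); k[270:325,295:345]=(sub>75)*255
k=cv2.morphologyEx(k,cv2.MORPH_OPEN,np.ones((5,5)))
cn=max(cv2.findContours(k,0,2)[0],key=cv2.contourArea); x,y,w,h=cv2.boundingRect(cn); print('knob',x,y,w,h)
r=w/2; print(plane(c,x+r,y+h-r,106).round(1)); print(ctrl.sense()['eef_pos'], 'front jaw/pad', plane(c,318,204,40).round(1))
E
```

```text
((319.07366943359375, 286.3673400878906), (77.56889343261719, 83.23178100585938), 87.8612289428711) [493.4  88.2  80. ] [493.5  90.2  84. ]
knob 301 277 38 45
[494.1  88.3 106. ]
[493.59050719 128.86644996 188.58638269] front jaw/pad [493.4 144.   40. ]
```

```bash
python3 -m jog '[{"delta_pos":[0,-20,0],"angular":[0,0,0],"fingers":0.75},{"delta_pos":[0,-40,-15],"angular":[0,0,0],"fingers":0.7},{"delta_pos":[0,-40,-40],"angular":[0,0,0],"fingers":0.65},{"delta_pos":[0,-40,-60],"angular":[0,0,0],"fingers":0.6},{"delta_pos":[0,-40,-74],"angular":[0,0,0],"fingers":0.6},{"delta_pos":[0,-40,-80],"angular":[0,0,0],"fingers":0.6},{"delta_pos":[0,-40,-80],"angular":[0,0,0],"fingers":0.6}]' 60
python3 -m jog '[{"delta_pos":[0,0,0],"angular":[0,0,0],"fingers":0.6}]'
python3 - <<'E'
from h import *
s=ctrl.sense(); print(s['eef_pos'],s['force'],s['wrist_torque'],s['joints'])
c=cap('wrist','w5.png')
d=cap('side'); u,v=proj(d,s['eef_pos']).astype(int); print(u,v)
E
```

```text
time_s: 9.95
eef_pos: [493.8, 88.9, 108.9]
ee_rot: [-0.0, 0.712, 0.702, -0.0]
force: [-0.5, 0.5, 0.6]
grip_width: 0.599
grip_force: 0.0
time_s: 10.07
eef_pos: [494.1, 88.7, 109.5]
ee_rot: [0.0, 0.712, 0.702, 0.0]
force: [-0.0, 0.5, 0.1]
grip_width: 0.6
grip_force: 0.0
[494.09384154  88.72838775 109.5407822 ] [-0.043676    0.50527842  0.07065423] [ 0.02782647  0.05105698 -0.01049011] [-5.61238552e-02  4.21891316e-01  1.73992526e+00  2.31521912e-05
  9.78630331e-01 -4.12633798e-02]
310 237
```

View pics/w5.png

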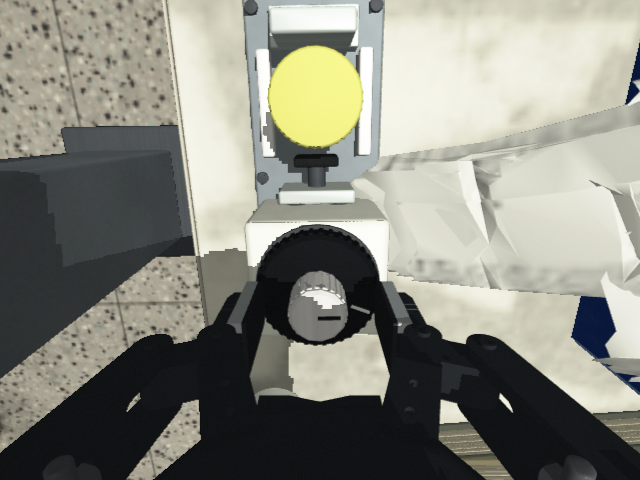

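The knob (about (318,305)) sits midway between the fingers, with the fingertips above the ring. I'll close on it gently.

```bash
python3 -m jog '[{"delta_pos":[0,0,-1],"angular":[0,0,0],"fingers":0.4},{"delta_pos":[0,0,-1],"angular":[0,0,0],"fingers":0.1},{"delta_pos":[0,0,-1],"angular":[0,0,0],"fingers":0.1},{"delta_pos":[0,0,-1],"angular":[0,0,0],"fingers":0.1},{"delta_pos":[0,0,-1],"angular":[0,0,0],"fingers":0.1}]' 60
python3 -c "
from h import *
s=ctrl.sense(); print(s['eef_pos'],s['force'],s['wrist_torque'],s['joints'][5])"
```

```text
time_s: 10.8
eef_pos: [493.3, 88.6, 108.4]
ee_rot: [-0.0, 0.712, 0.702, -0.0]
force: [-3.8, 0.3, 6.5]
grip_width: 0.275
grip_force: 58.7
[493.33422059  88.64536363 108.36203049] [-3.83254326  0.34072885  6.50399379] [-0.11914255  0.79445038 -0.03897145] -0.04122551851394103
```

```bash
cat > t.py <<'E'
from h import *
s=ctrl.sense(); q=s['ee_rot']; print('YAW %.4f'%(2*np.arctan2(q[2],q[1])),'q6 %.3f dq6 %.3f'%(s['joints'][5],s['dq'][5]),'tz %.3f'%s['wrist_torque'][2],'tau6 %.3f'%s['tau'][5],s['force'].round(1),'gf %.0f'%s['grip_force'])
E
python3 t.py
python3 -m jog '[{"delta_pos":[0,0,0],"angular":[0,0,-0.08],"fingers":0.1},{"delta_pos":[0,0,0],"angular":[0,0,-0.16],"fingers":0.1},{"delta_pos":[0,0,0],"angular":[0,0,-0.24],"fingers":0.1},{"delta_pos":[0,0,0],"angular":[0,0,-0.32],"fingers":0.1}]'; python3 t.py
python3 -m jog '[{"delta_pos":[0,0,0],"angular":[0,0,-0.06],"fingers":0.1},{"delta_pos":[0,0,0],"angular":[0,0,-0.12],"fingers":0.1}]'; python3 t.py
python3 -m jog '[{"delta_pos":[0,0,0],"angular":[0,0,0],"fingers":0.1},{"delta_pos":[0,0,0],"angular":[0,0,0],"fingers":0.1}]'; python3 t.py
```

```text
YAW 1.5558 q6 -0.041 dq6 0.000 tz -0.039 tau6 -0.019 [-3.8  0.3  6.5] gf 59
time_s: 11.3
eef_pos: [494.3, 88.5, 108.4]
ee_rot: [0.001, 0.816, 0.579, 0.001]
force: [2.2, -1.0, 0.6]
grip_width: 0.275
grip_force: 58.7
YAW 1.2338 q6 0.281 dq6 0.635 tz 0.266 tau6 -0.579 [ 2.2 -1.   0.6] gf 59
time_s: 11.55
eef_pos: [494.6, 88.3, 108.4]
ee_rot: [0.001, 0.849, 0.529, 0.001]
force: [3.2, -2.4, 0.0]
grip_width: 0.274
grip_force: 58.8
YAW 1.1144 q6 0.400 dq6 0.477 tz 0.242 tau6 -0.358 [ 3.2 -2.4  0. ] gf 59
time_s: 11.8
eef_pos: [494.6, 88.3, 108.4]
ee_rot: [0.001, 0.848, 0.53, 0.001]
force: [5.1, -2.5, 0.6]
grip_width: 0.272
grip_force: 58.8
YAW 1.1170 q6 0.397 dq6 -0.001 tz 0.143 tau6 0.106 [ 5.1 -2.5  0.6] gf 59
```

```bash
python3 -m jog '[{"delta_pos":[0,0,0],"angular":[0,0,-0.06],"fingers":0.1},{"delta_pos":[0,0,0],"angular":[0,0,-0.12],"fingers":0.1},{"delta_pos":[0,0,0],"angular":[0,0,-0.18],"fingers":0.1}]'; python3 t.py
python3 -m jog '[{"delta_pos":[0,0,0],"angular":[0,0,-0.06],"fingers":0.1},{"delta_pos":[0,0,0],"angular":[0,0,-0.12],"fingers":0.1},{"delta_pos":[0,0,0],"angular":[0,0,-0.18],"fingers":0.1}]'; python3 t.py
python3 -m jog '[{"delta_pos":[0,0,0],"angular":[0,0,-0.06],"fingers":0.1},{"delta_pos":[0,0,0],"angular":[0,0,-0.12],"fingers":0.1},{"delta_pos":[0,0,0],"angular":[0,0,-0.18],"fingers":0.1}]'; python3 t.py
python3 - <<'E'
from h import *
c=cap('wrist'); im=c['pixels']; cv2.imwrite('pics/w6.png',im)
E
```

```text
time_s: 12.18
eef_pos: [495.1, 88.1, 108.5]
ee_rot: [0.001, 0.893, 0.451, 0.001]
force: [8.1, -5.2, -1.6]
grip_width: 0.273
grip_force: 58.8
YAW 0.9355 q6 0.579 dq6 0.477 tz 0.230 tau6 -0.343 [ 8.1 -5.2 -1.6] gf 59
time_s: 12.55
eef_pos: [495.6, 87.7, 108.5]
ee_rot: [0.002, 0.929, 0.369, 0.002]
force: [8.8, -7.3, -3.3]
grip_width: 0.276
grip_force: 58.9
YAW 0.7555 q6 0.759 dq6 0.477 tz 0.282 tau6 -0.326 [ 8.8 -7.3 -3.3] gf 59
time_s: 12.92
eef_pos: [495.9, 87.2, 108.5]
ee_rot: [0.002, 0.959, 0.284, 0.002]
force: [11.5, -9.0, -4.5]
grip_width: 0.273
grip_force: 59.0
YAW 0.5755 q6 0.939 dq6 0.476 tz 0.285 tau6 -0.316 [11.5 -9.  -4.5] gf 59
```

View pics/w6.png

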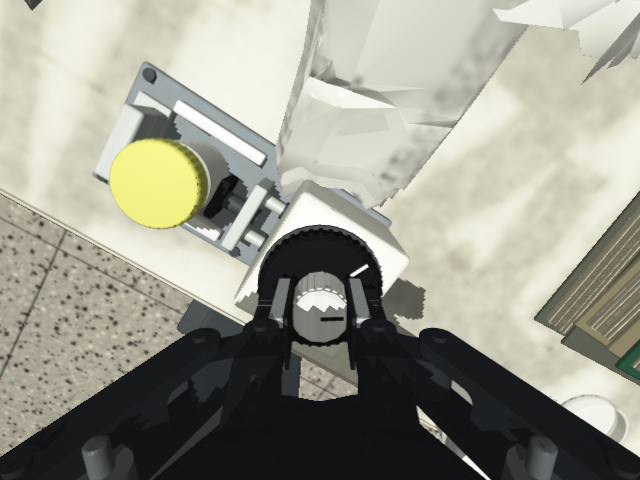

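The view shows the knob turning with the fingers, its mark still in line with the tool, while the white ring mark at (359,271) hasn't moved relative to the housing. The pad has reached the jar at (160,185). Lateral force is building, so I'll ease it off as I turn.

```bash
python3 -m jog '[{"delta_pos":[0.7,-0.5,0],"angular":[0,0,-0.06],"fingers":0.1},{"delta_pos":[1.4,-1,0],"angular":[0,0,-0.12],"fingers":0.1},{"delta_pos":[1.4,-1,0],"angular":[0,0,-0.18],"fingers":0.1}]'; python3 t.py
python3 -m jog '[{"delta_pos":[0.3,-0.4,0],"angular":[0,0,-0.06],"fingers":0.1},{"delta_pos":[0.3,-0.4,0],"angular":[0,0,-0.12],"fingers":0.1},{"delta_pos":[0.3,-0.4,0],"angular":[0,0,-0.18],"fingers":0.1}]'; python3 t.py
python3 -m jog '[{"delta_pos":[0,-0.3,0],"angular":[0,0,-0.06],"fingers":0.1},{"delta_pos":[0,-0.3,0],"angular":[0,0,-0.12],"fingers":0.1}]'; python3 t.py
```

```text
time_s: 13.35
eef_pos: [496.4, 86.6, 108.5]
ee_rot: [0.001, 0.98, 0.197, 0.001]
force: [6.7, -7.3, 0.9]
grip_width: 0.269
grip_force: 59.4
YAW 0.3956 q6 1.117 dq6 0.475 tz 0.338 tau6 -0.338 [ 6.7 -7.3  0.9] gf 59
time_s: 13.72
eef_pos: [496.6, 86.1, 108.4]
ee_rot: [0.001, 0.994, 0.108, 0.001]
force: [4.7, -9.6, 0.8]
grip_width: 0.269
grip_force: 59.5
YAW 0.2158 q6 1.296 dq6 0.476 tz 0.319 tau6 -0.332 [ 4.7 -9.6  0.8] gf 59
time_s: 13.98
eef_pos: [496.6, 85.7, 108.4]
ee_rot: [0.001, 0.999, 0.048, 0.001]
force: [5.2, -10.9, 0.0]
grip_width: 0.278
grip_force: 59.5
YAW 0.0958 q6 1.416 dq6 0.476 tz 0.306 tau6 -0.334 [  5.2 -10.9   0. ] gf 59
```

```bash
cat >> t.py <<'E'
F=s['force'];r=s['eef_pos'][:2]-np.array([493.5,85.5]);print('turned %.3f Taxis %.3f'%(1.5558-2*np.arctan2(q[2],q[1]),s['wrist_torque'][2]+(r[0]*F[1]-r[1]*F[0])/1e3))
E
for i in 1; do python3 -m jog '[{"delta_pos":[0.2,-0.5,0],"angular":[0,0,-0.04],"fingers":0.1},{"delta_pos":[0.2,-0.8,0],"angular":[0,0,-0.08],"fingers":0.1}]' | grep time; python3 t.py; done
python3 -m jog '[{"delta_pos":[0,-0.1,0],"angular":[0,0,-0.04],"fingers":0.1},{"delta_pos":[0,-0.2,0],"angular":[0,0,-0.08],"fingers":0.1}]' | grep time; python3 t.py
```

```text
time_s: 14.22
YAW 0.0161 q6 1.493 dq6 0.312 tz 0.279 tau6 -0.129 [ 4.1 -5.   0.9] gf 60
turned 1.540 Taxis 0.264
time_s: 14.48
YAW -0.0637 q6 1.573 dq6 0.314 tz 0.308 tau6 -0.131 [ 5.4 -7.6  0.7] gf 60
turned 1.620 Taxis 0.286
```

```bash
python3 -m jog '[{"delta_pos":[0.1,-0.2,0],"angular":[0,0,-0.04],"fingers":0.1},{"delta_pos":[0.2,-0.4,0],"angular":[0,0,-0.08],"fingers":0.1}]' | grep time; python3 t.py
python3 -m jog '[{"delta_pos":[0,-0.2,0],"angular":[0,0,-0.04],"fingers":0.1},{"delta_pos":[0,-0.3,0],"angular":[0,0,-0.08],"fingers":0.1}]' | grep time; python3 t.py
python3 - <<'E'
from h import *
c=cap('wrist')
g=c['pixels']; m=cv2.inRange(cv2.cvtColor(g,cv2.COLOR_BGR2HSV),(20,120,80),(35,255,255))
x,y,w,h=cv2.boundingRect(max(cv2.findContours(m,0,2)[0],key=cv2.contourArea)); print(x,y,w,h,proj(c,[494,211,46]),proj(c,[494,150,40]))
cv2.imwrite('pics/w7.png',g[:, :420])
E
```

```text
time_s: 14.72
YAW -0.1436 q6 1.652 dq6 0.313 tz 0.302 tau6 -0.107 [ 3.7 -6.7  1.2] gf 60
turned 1.699 Taxis 0.284
time_s: 14.98
YAW -0.2235 q6 1.732 dq6 0.315 tz 0.378 tau6 -0.074 [ 4.2 -5.6  1. ] gf 60
turned 1.779 Taxis 0.365
100 278 85 76 [123.66428489 306.28672829] [219.32401002 282.44585048]
```

View pics/w7.png

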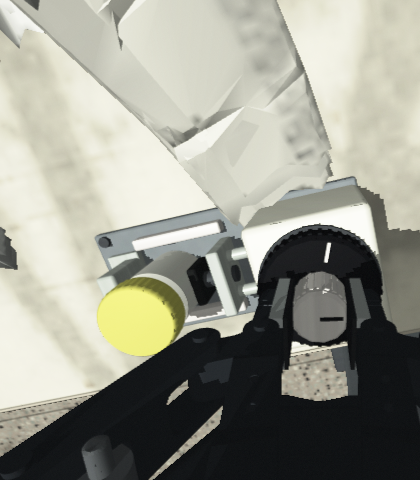

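The jar (lid (140,316)) now rests against the back jaw and the torque has started to rise. The ring mark is still fixed relative to the housing. One more small step.

```bash
python3 -m jog '[{"delta_pos":[0,-0.2,0],"angular":[0,0,-0.03],"fingers":0.1},{"delta_pos":[0,-0.3,0],"angular":[0,0,-0.06],"fingers":0.1}]' | grep time; python3 t.py
```

```text
time_s: 15.28
YAW -0.2832 q6 1.791 dq6 0.237 tz 0.389 tau6 0.053 [ 3.1 -5.6  0.9] gf 60
turned 1.839 Taxis 0.376
```

```bash
python3 -m jog '[{"delta_pos":[0,-0.1,0],"angular":[0,0,-0.03],"fingers":0.1}]' | grep time; python3 t.py; python3 -m jog '[{"delta_pos":[0,0,0],"angular":[0,0,0],"fingers":0.1},{"delta_pos":[0,0,0],"angular":[0,0,0],"fingers":0.1}]' | grep time; python3 t.py
```

```text
time_s: 15.4
YAW -0.3131 q6 1.820 dq6 0.236 tz 0.359 tau6 0.070 [ 2.5 -5.1  2.2] gf 60
turned 1.869 Taxis 0.347
time_s: 15.65
YAW -0.3123 q6 1.819 dq6 0.001 tz 0.294 tau6 0.306 [ 3.5 -5.8  2.2] gf 60
turned 1.868 Taxis 0.281
```

```bash
python3 -m jog '[{"delta_pos":[0,0,0],"angular":[0,0,0],"fingers":0.35},{"delta_pos":[0,0,0],"angular":[0,0,0],"fingers":0.5},{"delta_pos":[0,0,0],"angular":[0,0,0],"fingers":0.6},{"delta_pos":[0,0,0],"angular":[0,0,0],"fingers":0.6},{"delta_pos":[0,0,15],"angular":[0,0,0],"fingers":0.6},{"delta_pos":[0,0,50],"angular":[0,0,0],"fingers":0.6},{"delta_pos":[0,0,100],"angular":[0,0,0],"fingers":0.6},{"delta_pos":[-10,0,140],"angular":[0,0,0],"fingers":0.6},{"delta_pos":[-30,0,160],"angular":[0,0,0],"fingers":0.6},{"delta_pos":[-30,0,160],"angular":[0,0,0],"fingers":0.6}]'
python3 - <<'E'
from h import *
c=cap('wrist'); u,v=proj(c,[494,150,40]).astype(int); print(u,v)
cv2.imwrite('pics/w8.png',c['pixels'])
m=cv2.inRange(cv2.cvtColor(c['pixels'],cv2.COLOR_BGR2HSV),(20,120,80),(35,255,255))
k=max(cv2.findContours(m,0,2)[0],key=cv2.contourArea); (u,v),r=cv2.minEnclosingCircle(k); print('lid',plane(c,u,v,72))
E
```

```text
time_s: 16.9
eef_pos: [465.8, 85.0, 270.2]
ee_rot: [-0.0, 0.988, -0.156, 0.002]
force: [-0.5, -0.8, -0.7]
grip_width: 0.6
grip_force: 0.0
254 196
lid [494.96239064 185.92852026  72.        ]
```

View pics/w8.png

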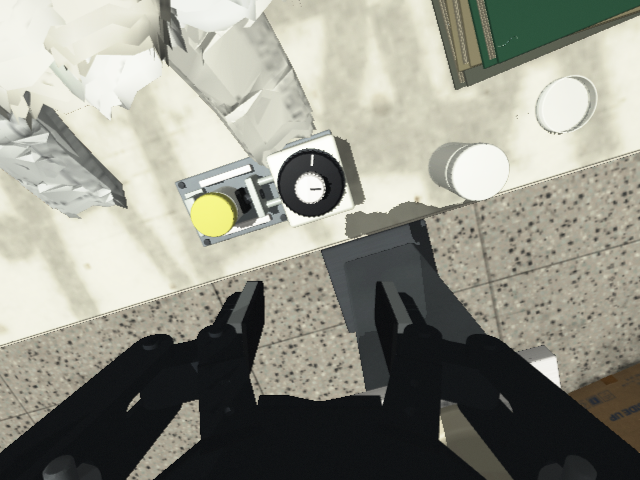

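The jar (lid (213,214)) stands between pad and back jaw. The knob mark has turned about 100° and the ring mark is at (312,160). I'll check the ring's angle numerically, then hand in.

```bash
python3 - <<'E'
from h import *
c=cap('wrist'); a=plane(c,312,160,84); o=plane(c,311,182,84); print(a,o,np.arctan2(*(a-o)[[1,0]]),'axis proj',proj(c,[493.5,86,84]))
b=a-np.array([493.5,86,84]); print(np.arctan2(b[1],b[0]), np.linalg.norm(b))
E
```

```text
[514.57628823  76.40896902  84.        ] [495.93127184  83.56846261  84.        ] -0.36662863357625947 axis proj [309.33870188 185.30536251]
-0.42705602097894246 23.155945261504403
```

The ring angle is unchanged: -0.37 to -0.43 rad now, against -0.40 at the start.

```bash
python3 -c "
from rig import ctrl
print(ctrl.finish_job())"
```

```text
the job is handed in; nothing more can be done
None
```

I stood the smaller jar upright on the stage bed and let go, then turned only the inner knob until the jar was held against the back jaw with an estimated 10 N (from knob torque and angle, give or take about 2 N). I then released the knob; the outer ring showed no measurable change, nothing else on the bench was touched, and the job was handed in at about 17 s.

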